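Third hand: press a bauble-stand bar against its foot disc

ROBOT

A 7-joint arm with a two-finger parallel gripper is mounted at the origin on the work surface. World frame = base frame: x ahead of the robot, y to its left, z up, the work surface at z = 0. Lengths are in m, angles in rad, forces in N, time in s.
With the tool pointing down it reaches from about 0.4 to 0.85 m from the base axis. Payload 10.4 kg.
Tool frame: the origin (TCP) lies between the finger pads; the fingertips stand 11 mm ahead of it and the grasp point (between the pads) lies 8 mm behind it; x points along the fingers, y is the direction in which the jaws open and shut, and the axes are right-handed (so a half turn about x gives the same grasp; the last joint's range is limited). The gripper opens to 87 mm and grips with 3 to 60 N. Pads are 19 mm wide; open, the fingers measure 117 mm over their backs; the gripper's body (75 mm by 190 mm) begins 51 mm behind the grasp point.
Start: joints at [1.16, 0.332, -0.065, 1.46, 0.022, 1.35, -0.088], TCP at [0.236, -0.579, 0.234] pointing down, gripper open.
Joint ranges: [-2.6, 2.6], [-0.5, 2.12], [-1.47, 1.34], [0.16, 2.42], [-1.27, 4.41], [0.06, 2.06], [-2.6, 2.6]. Speed limits (rad/s): [2.22, 2.22, 2.79, 2.79, 3.14, 3.14, 3.14].

INTERFACE

Orientations are given as a unit quaternion [x, y, z, w].
In Python, from bench import * gives the robot as it stands.
- The arm moves only by the shell command python3 -m creep 'ROWS' [FORCE]. ROWS is JSON, a list of rows, each an object of numbers: "rx", "ry", "rz": the turn, a rotation vector about the world's x, y, z in units of 2 pi rad (1.0 is 2 pi rad); "dx", "dy", "dz": the shift along the world's x, y, z in units of 30 mm (1.0 is 30 mm); "fingers": the opening, from -1 (shut) to 1 (fully open), so that 0 is half open. In form: [{"rx": .., "ry": .., "rz": .., "dx": .., "dy": .., "dz": .., "fingers": ..}, ...]. A call has 1 to 10 rows; each row shifts and turns the commanded pose from where the row before left it; what a row does not reach is not made up. A row lasts 1/8 s, in which the tool goes at most 62.5 mm and 10.7 degrees, less where a joint would pass 70% of its speed; a pose out of reach is approached as far as the arm can. A call with a number of a shift or a turn outside -1 to 1 is refused whole. A call with a gripper value outside its range is refused whole. The fingers move at their own pace and stop on an object; FORCE is the grip in N (left out, the last holds). Time passes only in rows, so rows that do not move let the fingers close. It gives the time, the measured TCP pose, the force and the opening at its end, in the units of the state.
- read_state(): the state, without advancing time (a new reading comes with each control period).
- camera(name): name is "scene" or "top" or "wrist"; returns (picture, depth): 400x640x3 uint8, red, green, blue; 400x640 float32, m along the optical axis (not along the pixel's ray), 0 where there is no reading.
- calibration(name): a dict with "vertical_fov" (degrees; the focal length in pixels is half the picture's height over the tangent of half this angle, whatever the lens; pixels are square), "cx", "cy" (the principal point, pixels), "rvec" (rotation vector, rad) and "tvec" (3), from world to camera coordinates, as OpenCV has them. Camera axes: x right, y down, z forward; pixel columns grow to the right and rows downward; lengths in m; the calibration is good to about 2 mm. A picture is of the moment at which its call begins: read the wrist's pose just before it. calibration takes no time and is no camera call; for the wrist camera it gives the pose at the moment of the call.
- close_job(): hands the job in, once; it reports no verdict.
The state is a dict: "time": time; "joint_positions": joint angles; "joint_vel": joint speeds; "joint_torque": joint torques, N m; "ee_pos": TCP position; "eef_rot": TCP orientation; "ft_force": force on the tool from outside, world axes, zero at the start; "torque": the same for the moment, N m; "width": finger opening in m.
Only numpy, scipy, OpenCV 4.12 (cv2) and the standard library are available. Lean on these libraries where they do the work, as an engineer would, in place of code of your own. Each camera call takes 0.05 s, during which the arm holds its last target. There are 200 camera calls.

TASK

We are screwing bauble stands together. First give the joint a shot of glue activator: press the white nozzle cap of the fixed canister right down and let it spring back up. Then take the wooden bar with the green band, lay it on the jig's narrow bed end-on to the middle of the red foot disc in line with the pressing direction, push it against the disc until the black pointer stands in the green part of the scale, never running into the red, and finish while still holding it there with that steady push so that I can drive the screw from behind; leave everything else on the table where it is.

Things in the scene. Friction and masses are not known exactly. Their poses are not given: they have to be found in the camera images.
- bar_mid (a point): Loose beech bar with a green painted band round its middle, 120 x 36 x 46 mm (long x wide x high), 0.11 to 0.18 kg, lying on the table. This point is its centre, 23 mm above its underside, 60 mm from each end. x runs along its length, z up. Both ends are alike: either may go to the disc. Grip it across its 36 mm width.
- jig: Plywood assembly jig fixed to the table, base plate 310 x 120 x 6 mm. Origin on the table surface, below the face of the foot disc at rest. x: the pressing direction, from the bed towards the disc; z up. Behind the disc: carriage and spring, raised scales 32 mm high at y = +-48 mm (x = 21 to 77 mm), grey end post 66 mm high at x = 132 to 148 mm.
- foot_mark (a point): Centre of the exposed face of the red foot disc (upright, 76 mm across, 12 mm thick), marked with a black dot, 45 mm above the table: the height of the bar's centre when it lies on the bed. Axes as the jig's: the face looks to -x. It moves along +x when pushed.
- foot (a joint): Travel of the sprung disc and its carriage along the jig's +x, in m: 0 at rest, 0.028 at the end. The push needed is 1.5 N plus 0.5 N per mm. A black pointer moves with it over both scales: white from 0 to 0.008, green from 0.008 to 0.018 (5.5 to 10.5 N), red beyond 0.018.
- canister: Upright aluminium spray canister with a blue band, 48 mm across, screwed to the table on a 75 mm square steel plate. Origin at the centre of its underside, z up, x the way the nozzle points. With its cap it stands 126 mm high.
- cap_top (a point): Centre of the flat top of the canister's white nozzle cap, 26 mm across, 126 mm above the table when up; it moves straight down with the cap.
- cap (a joint): Travel of the sprung nozzle cap in m: 0 up, 0.007 right down. The push needed is 1.4 N plus 0.7 N per mm (6.3 N right down).
- paint_jar: Bystander: paint jar with a green cap, 60 mm across, 55 mm high; origin at the centre of its underside.
- gold_bauble: Bystander: golden bauble in a glass dish, 72 mm across, 86 mm high; origin at the centre of its underside.
- glitter_pot: Bystander: small clear pot with a red cap, 48 mm across, 45 mm high; origin at the centre of its underside.
- spare_foot: Bystander: spare red foot disc lying flat, 76 mm across, 12 mm thick; origin at the centre of its underside.
- driver: Bystander: screwdriver with an orange handle, 190 mm long, lying along its x axis; origin on its underside.
- water_cup: Bystander: white cup, 66 mm across, 75 mm high; origin at the centre of its underside.
- screw_tray: Bystander: open blue tray 90 x 120 x 30 mm; origin at the centre of its underside.
- bed_end (a point): Middle of the disc-side end of the bed's flat top, 22 mm above the table, axes as the jig's. The bed is a wooden rib 30 mm wide (narrower than the bar) and 140 mm long, running from this point along -x on the jig's middle line; the disc's face at rest is 15 mm ahead (+x).
There are look-alikes about, which are no part of the job. What is shaped like the canister but pink is not meant. Leave any purple look-alike of the part that bears bar_mid alone.

How it is judged:
On the way, in this order (a step that is already met when the one before it is completed fails the run):
1. the nozzle cap is pressed right down (5.5 mm or more) (value of joint cap above 0.0055 m), for 0.05 s.
2. the nozzle cap has sprung back up (value of joint cap below 0.001 m), for 0.1 s.
3. the bar is pushed against the disc with the pointer in the green, for one second (value of joint foot between 0.007 and 0.019 m and contact force between bar and foot between 4 and 14 N), for 1 s.
At the end, for the whole second after the job is handed in: Cap up; bar on the bed, its centre within 5 mm in height and 9 mm sideways of the disc centre, within 0.14 rad of the pressing direction, upright within 0.1 rad, end touching the disc; fingers holding it with the disc at rest 7 to 19 mm in (4 to 14 N), through the last second (all of step 3 and velocity of joint foot between -0.005 and 0.005 m/s and contact force between the fingers and bar above 2 N and y of bar_mid in the frame of foot_mark between -0.009 and 0.009 m and z of bar_mid in the frame of foot_mark between -0.005 and 0.005 m and x of bar_mid in the frame of foot_mark between -0.066 and -0.054 m and angle between the x axis of bar_mid and the x axis of foot_mark, either way round below 0.14 rad and angle between bar_mid's own z axis and vertical below 0.1 rad and value of joint cap below 0.001 m); the arm keeps its last pose, push and grip.
It fails at once if the pointer was driven into the red (disc more than 22 mm in) (value of joint foot above 0.022 m).
It fails at once if a bystander was moved by more than 30 mm (distance of any of paint_jar, gold_bauble, glitter_pot, spare_foot, driver, water_cup, screw_tray from where it was at the start of the episode above 0.03 m).
It also fails if it takes over 59 s, if anything falls off the work surface, if the arm or the gripper's body presses on something with over 40 N, if the wrist force passes 120 N, or if a joint passes its speed limit or range.

## Working session

There is one attempt and no reset: what is moved stays moved. The work goes in short steps, Python scripts to look and compute and a shell command to move; the robot and the scene stay as the last step left them, time stands still between calls to the robot, and variables do not carry over. Pictures are saved under pics/ and viewed, about 8 in all and at most 12, crops included, and the job is handed in when it is done.

```bash
mkdir -p pics; cat > h.py <<'E'
from bench import *
import numpy as np, cv2
def cal(n):
    c=calibration(n); f=200/np.tan(np.radians(c["vertical_fov"])/2)
    R=cv2.Rodrigues(np.array(c["rvec"],float))[0]; return f,c["cx"],c["cy"],R,np.array(c["tvec"],float).ravel()
def ray(k,u,v,z):
    f,cx,cy,R,t=k; d=R.T@np.array([(u-cx)/f,(v-cy)/f,1]); o=-R.T@t
    return o+d*(z-o[2])/d[2]
def cloud(k,D):
    f,cx,cy,R,t=k; v,u=np.mgrid[:400,:640]
    P=np.stack([(u-cx)/f*D,(v-cy)/f*D,D],-1); return (P-t)@R
def save(n,im): cv2.imwrite(f"pics/{n}.png",cv2.cvtColor(im,cv2.COLOR_RGB2BGR))
E
python3 - <<'E'
from h import *
for n in("scene","top"):
    p,d=camera(n); save(n+"0",p); np.savez(n+"0",p=p,d=d); print(n,calibration(n))
print(read_state())
a=np.load("scene0.npz")["p"];b=np.load("top0.npz")["p"]
save("both",cv2.resize(np.vstack([a,b]),(480,600)))
E
```

```text
scene {'vertical_fov': 43.040169739069114, 'cx': 306.25337364313924, 'cy': 202.10211785452873, 'rvec': array([ 2.29860997,  0.85443493, -0.29993723]), 'tvec': array([-0.42233265, -0.18552569,  1.78761845])}
top {'vertical_fov': 53.986219342639714, 'cx': 324.24940405855375, 'cy': 202.3949997313958, 'rvec': array([ 2.13098669, -2.14576356,  0.2035798 ]), 'tvec': array([-0.01040552,  0.53833015,  1.13865846])}
{'time': 0.1, 'joint_positions': array([ 1.1604007 ,  0.33282435, -0.0647266 ,  1.46085289,  0.02162499,
        1.34992497, -0.08850762]), 'joint_vel': array([-0.00053441, -0.00104239,  0.00095105, -0.00101788, -0.00024461,
       -0.00113217, -0.00064991]), 'joint_torque': array([ 1.96596993e-03, -6.24546862e+01,  2.51924735e-02, -3.90719998e+01,
       -6.13037311e-02,  3.65728664e-02,  5.86613766e-06]), 'ee_pos': array([ 0.23621793, -0.57827405,  0.23282591]), 'eef_rot': array([-0.69373749, -0.13671314,  0.69396857, -0.13581394]), 'ft_force': array([-0.60279217, -0.35953215, -0.01159019]), 'torque': array([0.02017526, 0.01086854, 0.03286896]), 'width': 0.08688574517520402}
```

View pics/top0.png

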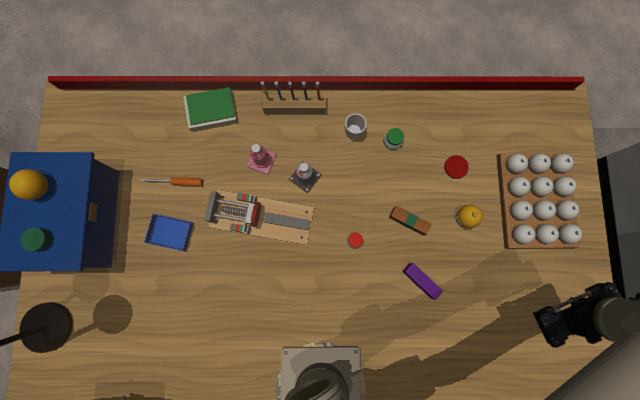

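View pics/scene0.png

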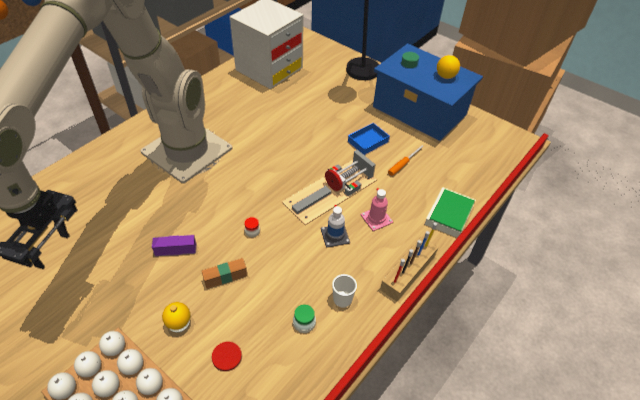

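Candidates in the top view: the canister is at (305,175) in grey and blue, and the other one at (262,158) is pink, so it isn't meant. The bar with the green band is at (410,220), and the purple one at (423,281) is the look-alike. The jig is at (260,217), with its disc at (255,213) and its bed to the right. I'll confirm these in a crop and measure.

```bash
python3 - <<'E'
from h import *
z=np.load("top0.npz");p,d=z["p"],z["d"];k=cal("top");C=cloud(k,d)
save("crop1",cv2.resize(p[140:260,195:445],(800,384),interpolation=cv2.INTER_CUBIC))
H=C[...,2]
hsv=cv2.cvtColor(p,cv2.COLOR_RGB2HSV)
def box(u0,u1,v0,v1):
    m=np.zeros(H.shape,bool);m[v0:v1,u0:u1]=1;return m
m=box(285,325,155,195)&(H>.115); print("cap",C[m].mean(0),C[m].max(0),m.sum())
m=box(380,440,200,240)&(H>.035); q=C[m]; r=cv2.minAreaRect(q[:,:2].astype(np.float32)); print("bar",r,q[:,2].mean(),m.sum())
pc=cv2.boxPoints(r);print(pc)
m=box(262,318,195,250)&(H>.016)&(H<.03)&(hsv[...,1]<110);q=C[m];r=cv2.minAreaRect(q[:,:2].astype(np.float32));print("bed",r,m.sum(),cv2.boxPoints(r))
m=box(240,270,195,235)&((hsv[...,0]<8)|(hsv[...,0]>172))&(hsv[...,1]>140)&(H>.03);q=C[m];print("disc",q.mean(0),q.min(0),q.max(0),m.sum())
for n,b in dict(pink=(245,280,140,175),tray=(140,195,210,255),cup=(343,370,110,142),jigpost=(200,222,188,230),glit=(345,366,230,252)).items():
    m=box(*b)&(H>.02);print(n,C[m].min(0),C[m].max(0))
# scene canister check
z=np.load("scene0.npz");p,d=z["p"],z["d"];S=cloud(cal("scene"),d)
m=box(320,352,200,245)&(S[...,2]>.118);print("cap scene",S[m].mean(0),m.sum())
m=box(200,250,255,290)&(S[...,2]>.04);print("bar scene",cv2.minAreaRect(S[m][:,:2].astype(np.float32)),m.sum())
E
```

```text
cap [0.6006661  0.04250794 0.21893721] [0.64034078 0.05895329 1.21444195] 81
bar ((0.4429525136947632, -0.15170015394687653), (0.10816843062639236, 0.3682578504085541), 18.23076629638672) 0.08182604519899035 512
[[ 0.3339793   0.00626629]
 [ 0.44918692 -0.34350654]
 [ 0.5519257  -0.3096666 ]
 [ 0.4367181   0.04010624]]
bed ((0.48728907108306885, 0.10244552046060562), (0.14001141488552094, 0.03094269149005413), 79.01239776611328) 453 [[0.45875847 0.03667191]
 [0.48913395 0.03077434]
 [0.51581967 0.16821913]
 [0.4854442  0.1741167 ]]
disc [0.50748642 0.19540994 0.08115214] [0.33397934 0.00626629 0.03006986] [0.56532598 0.23638033 1.21444195] 101
pink [0.33397934 0.00626629 0.02032406] [0.70581013 0.21089604 1.21444195]
tray [0.33397934 0.00626629 0.02000207] [0.50861507 0.52606393 1.21444195]
cup [ 0.33397934 -0.14390198  0.02032329] [0.81378735 0.00626629 1.21444195]
jigpost [0.33397934 0.00626629 0.02059146] [0.57173402 0.33746908 1.21444195]
glit [ 0.33397934 -0.1262269   0.02075126] [0.44522369 0.00626629 1.21444195]
cap scene [ 0.70876838 -0.07010498  0.28716533] 75
bar scene ((0.8292649984359741, -0.47322186827659607), (0.1197599545121193, 0.8280881643295288), 60.042022705078125) 519
```

View pics/crop1.png

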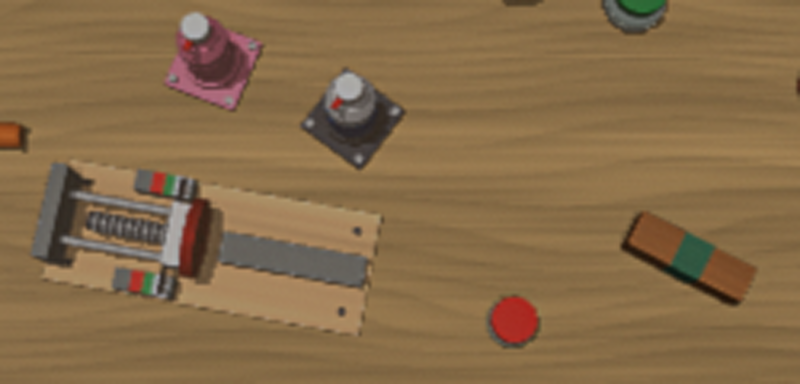

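The crop confirms them: the grey canister with its white cap is at crop (349,87), and the bar with the green band is at (690,255). I'll redo the numbers without the zero-depth pixels.

```bash
python3 - <<'E'
from h import *
def box(H,b):
    m=np.zeros(H.shape,bool);m[b[2]:b[3],b[0]:b[1]]=1;return m&(H<.3)
for n,cb,bb,db in (("top",(285,325,155,195),(380,440,200,240),(235,275,195,240)),("scene",(320,352,200,245),(195,255,252,292),(322,348,160,200))):
    z=np.load(n+"0.npz");p,d=z["p"],z["d"];C=cloud(cal(n),d);C[d==0]=9;H=C[...,2];hsv=cv2.cvtColor(p,cv2.COLOR_RGB2HSV)
    m=box(H,cb)&(H>.12); print(n,"cap",C[m].mean(0),np.ptp(C[m],0),m.sum())
    (cx,cy),r=cv2.minEnclosingCircle(C[m][:,:2].astype(np.float32));print(cx,cy,r)
    m=box(H,bb)&(H>.04); r=cv2.minAreaRect(C[m][:,:2].astype(np.float32)); print("bar",r,C[m][:,2].mean())
    m=box(H,bb)&(H>.04)&(hsv[...,0]>65)&(hsv[...,0]<95)&(hsv[...,1]>80);print("band",C[m].mean(0),m.sum())
    m=box(H,db)&((hsv[...,0]<8)|(hsv[...,0]>172))&(hsv[...,1]>140)&(H>.025);q=C[m]
    ax=np.array([.191,.982]);s=q[:,:2]@ax; l=q[:,:2]@[.982,-.191];print("disc along",np.percentile(s,[2,50,98]),"lat",np.percentile(l,[2,50,98]),"H",q[:,2].max(), "expected", np.array([.5035,.1859])@ax,np.array([.5035,.1859])@[.982,-.191])
from scipy.spatial.transform import Rotation as R
s=read_state();print(R.from_quat(s["eef_rot"]).as_matrix().round(3))
E
```

```text
top cap [0.62678787 0.04549753 0.12524837] [0.02664274 0.02585345 0.01017634] 69
0.6253343224525452 0.0473947674036026 0.016204385086894035
bar ((0.48424288630485535, -0.275089293718338), (0.11973854899406433, 0.03741244971752167), 61.42774963378906) 0.04559390736483521
band [ 0.48382953 -0.27427092  0.04621374] 102
disc along [0.27914584 0.28602971 0.33798945] lat [0.40260296 0.45352491 0.50955035] H 0.08733257992916488 expected 0.2787223 0.45893009999999995
scene cap [0.63181696 0.04385446 0.12438192] [0.03400586 0.02802254 0.01050745] 57
0.6302884817123413 0.047765519469976425 0.019952012225985527
bar ((0.48970961570739746, -0.27676504850387573), (0.12036635726690292, 0.04263526573777199), 63.65260314941406) 0.045526304593046185
band [ 0.48982301 -0.27823579  0.04581164] 108
disc along [0.27535225 0.27935239 0.33524074] lat [0.40955673 0.46452458 0.49782617] H 0.08574633148591643 expected 0.2787223 0.45893009999999995
[[-0.001  0.378 -0.926]
 [ 0.001 -0.926 -0.378]
 [-1.    -0.001  0.   ]]
```

```bash
r='{"dx":0.62,"dy":1,"rz":0.0056,"fingers":-1}'
python3 -m creep '[{"dx":0.62,"dy":1,"rz":0.0056,"fingers":-1},{"dx":0.62,"dy":1,"rz":0.0056,"fingers":-1},{"dx":0.62,"dy":1,"rz":0.0056,"fingers":-1},{"dx":0.62,"dy":1,"rz":0.0056,"fingers":-1},{"dx":0.62,"dy":1,"rz":0.0056,"fingers":-1},{"dx":0.62,"dy":1,"rz":0.0056,"fingers":-1},{"dx":0.62,"dy":1,"rz":0.0056,"fingers":-1},{"dx":0.62,"dy":1,"rz":0.0056,"fingers":-1},{"dx":0.62,"dy":1,"rz":0.0056,"fingers":-1},{"dx":0.62,"dy":1,"rz":0.0056,"fingers":-1}]' 30
python3 -m creep '[{"dx":0.62,"dy":1,"rz":0.0056,"fingers":-1},{"dx":0.62,"dy":1,"rz":0.0056,"fingers":-1},{"dx":0.62,"dy":1,"rz":0.0056,"fingers":-1},{"dx":0.62,"dy":1,"rz":0.0056,"fingers":-1},{"dx":0.62,"dy":1,"rz":0.0056,"fingers":-1},{"dx":0.62,"dy":1,"rz":0.0056,"fingers":-1},{"dx":0.62,"dy":1,"rz":0.0056,"fingers":-1},{"dx":0.62,"dy":1,"rz":0.0056,"fingers":-1},{"dx":0.62,"dy":1,"rz":0.0056,"fingers":-1},{"dx":0.62,"dy":0.8,"rz":0.0056,"fingers":-1}]'
python3 - <<'E'
from h import *
from scipy.spatial.transform import Rotation as R
s=read_state();print(s["time"],s["ee_pos"],s["joint_positions"].round(2),s["ft_force"]);print(R.from_quat(s["eef_rot"]).as_matrix().round(3))
k=cal("wrist");p,d=camera("wrist");save("w1",p)
C=cloud(k,d);C[d==0]=9;H=C[...,2]
m=(H>.12)&(H<.132)&(abs(C[...,0]-.628)<.04)&(abs(C[...,1]-.046)<.04)
print(C[m].mean(0),m.sum(),cv2.minEnclosingCircle(C[m][:,:2].astype(np.float32)) if m.sum() else 0)
E
```

```text
0.1 [ 0.23621793 -0.57827405  0.23282591] [ 1.16  0.33 -0.06  1.46  0.02  1.35 -0.09] [-0.60279217 -0.35953215 -0.01159019]
[[-0.001  0.378 -0.926]
 [ 0.001 -0.926 -0.378]
 [-1.    -0.001  0.   ]]
[nan nan nan] 0 0schema error: expected keys rx, ry, rz, dx, dy, dz, fingers
schema error: expected keys rx, ry, rz, dx, dy, dz, fingers
<stdin>:7: RuntimeWarning: Mean of empty slice.
  ret = um.true_divide(
```

View pics/w1.png

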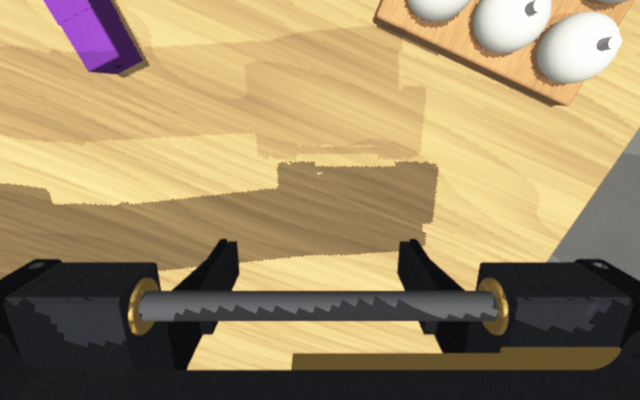

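The rows were refused because every key is required, so nothing moved. The wrist view shows the start pose, with the purple bar at (100,40). I'll send the move again with all the keys.

```bash

python3 -m creep '[{"rx":0,"ry":0,"rz":0.0056,"dx":0.62,"dy":1,"dz":0,"fingers":-1},{"rx":0,"ry":0,"rz":0.0056,"dx":0.62,"dy":1,"dz":0,"fingers":-1},{"rx":0,"ry":0,"rz":0.0056,"dx":0.62,"dy":1,"dz":0,"fingers":-1},{"rx":0,"ry":0,"rz":0.0056,"dx":0.62,"dy":1,"dz":0,"fingers":-1},{"rx":0,"ry":0,"rz":0.0056,"dx":0.62,"dy":1,"dz":0,"fingers":-1},{"rx":0,"ry":0,"rz":0.0056,"dx":0.62,"dy":1,"dz":0,"fingers":-1},{"rx":0,"ry":0,"rz":0.0056,"dx":0.62,"dy":1,"dz":0,"fingers":-1},{"rx":0,"ry":0,"rz":0.0056,"dx":0.62,"dy":1,"dz":0,"fingers":-1},{"rx":0,"ry":0,"rz":0.0056,"dx":0.62,"dy":1,"dz":0,"fingers":-1},{"rx":0,"ry":0,"rz":0.0056,"dx":0.62,"dy":1,"dz":0,"fingers":-1}]' 30
python3 -m creep '[{"rx":0,"ry":0,"rz":0.0056,"dx":0.62,"dy":1,"dz":0,"fingers":-1},{"rx":0,"ry":0,"rz":0.0056,"dx":0.62,"dy":1,"dz":0,"fingers":-1},{"rx":0,"ry":0,"rz":0.0056,"dx":0.62,"dy":1,"dz":0,"fingers":-1},{"rx":0,"ry":0,"rz":0.0056,"dx":0.62,"dy":1,"dz":0,"fingers":-1},{"rx":0,"ry":0,"rz":0.0056,"dx":0.62,"dy":1,"dz":0,"fingers":-1},{"rx":0,"ry":0,"rz":0.0056,"dx":0.62,"dy":1,"dz":0,"fingers":-1},{"rx":0,"ry":0,"rz":0.0056,"dx":0.62,"dy":1,"dz":0,"fingers":-1},{"rx":0,"ry":0,"rz":0.0056,"dx":0.62,"dy":1,"dz":0,"fingers":-1},{"rx":0,"ry":0,"rz":0.0056,"dx":0.62,"dy":1,"dz":0,"fingers":-1},{"rx":0,"ry":0,"rz":0.0056,"dx":0.62,"dy":0.8,"dz":0,"fingers":-1}]'
python3 - <<'E'
from h import *
from scipy.spatial.transform import Rotation as R
s=read_state();print(s["time"],s["ee_pos"],s["joint_positions"].round(2),s["ft_force"]);print(R.from_quat(s["eef_rot"]).as_matrix().round(3))
k=cal("wrist");p,d=camera("wrist");save("w2",p)
C=cloud(k,d);C[d==0]=9;H=C[...,2]
m=(H>.12)&(H<.132)&(abs(C[...,0]-.628)<.04)&(abs(C[...,1]-.046)<.04)
print(C[m].mean(0),m.sum(),cv2.minEnclosingCircle(C[m][:,:2].astype(np.float32)) if m.sum() else 0)
E
```

```text
time: 1.4
ee_pos: [0.4235, -0.2765, 0.2336]
eef_rot: [0.659, 0.256, -0.659, 0.256]
ft_force: [-0.4, -0.1, 0.2]
width: 0.0016
time: 2.65
ee_pos: [0.6088, 0.0182, 0.2336]
eef_rot: [0.604, 0.368, -0.604, 0.368]
ft_force: [0.1, -0.3, 1.0]
width: 0.0006
2.65 [0.60881069 0.01824938 0.23359091] [ 0.37  0.36 -0.6   1.48  0.2   1.37 -0.72] [ 0.07738193 -0.3357572   0.99463519]
[[ 0.     0.889 -0.458]
 [ 0.001 -0.458 -0.889]
 [-1.    -0.    -0.001]]
[0.62735376 0.0481063  0.12561627] 920 ((0.6247663497924805, 0.04954325780272484), 0.017892280593514442)
```

View pics/w2.png

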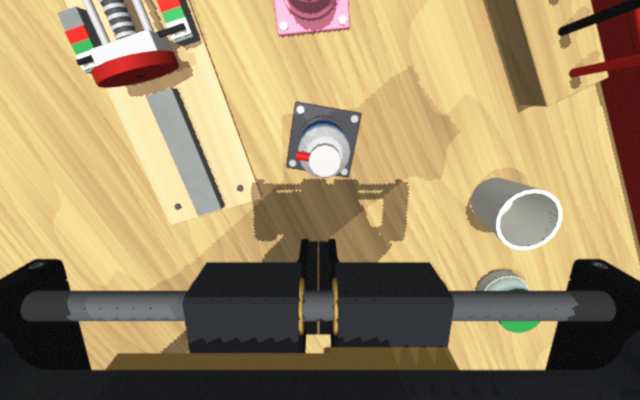

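The wrist view shows the white cap at (324,161), with the blue ring of its canister below it, and pink behind at (312,12). The cap is at about (0.628,0.047). I'll go above it and down to just over it.

```bash

python3 -m creep '[{"rx":0,"ry":0,"rz":0,"dx":0.64,"dy":0.96,"dz":0,"fingers":-1},{"rx":0,"ry":0,"rz":0,"dx":0,"dy":0,"dz":-1,"fingers":-1},{"rx":0,"ry":0,"rz":0,"dx":0,"dy":0,"dz":-1,"fingers":-1},{"rx":0,"ry":0,"rz":0,"dx":0,"dy":0,"dz":-1,"fingers":-1},{"rx":0,"ry":0,"rz":0,"dx":0,"dy":0,"dz":0,"fingers":-1}]'
python3 -m creep '[{"rx":0,"ry":0,"rz":0,"dx":0,"dy":0,"dz":-0.15,"fingers":-1},{"rx":0,"ry":0,"rz":0,"dx":0,"dy":0,"dz":-0.1,"fingers":-1},{"rx":0,"ry":0,"rz":0,"dx":0,"dy":0,"dz":-0.08,"fingers":-1},{"rx":0,"ry":0,"rz":0,"dx":0,"dy":0,"dz":0,"fingers":-1}]'
```

```text
time: 3.32
ee_pos: [0.626, 0.0449, 0.1414]
eef_rot: [-0.603, -0.368, 0.606, -0.367]
ft_force: [-0.2, -1.0, -0.1]
width: 0.0005
time: 3.82
ee_pos: [0.6282, 0.0446, 0.1345]
eef_rot: [0.605, 0.367, -0.604, 0.367]
ft_force: [1.2, 0.6, 3.0]
width: 0.0001
```

```bash

python3 -m creep '[{"rx":0,"ry":0,"rz":0,"dx":0,"dy":0,"dz":-0.1,"fingers":-1},{"rx":0,"ry":0,"rz":0,"dx":0,"dy":0,"dz":-0.08,"fingers":-1},{"rx":0,"ry":0,"rz":0,"dx":0,"dy":0,"dz":0,"fingers":-1}]'
```

```text
time: 4.2
ee_pos: [0.6283, 0.0446, 0.1303]
eef_rot: [0.605, 0.367, -0.604, 0.367]
ft_force: [-4.0, 0.8, 16.6]
width: 0.0005
```

16.6 N is well past the 6.3 N needed at full travel, so the cap is right down. I'll release it, lift off and go to the bar with the fingers open.

```bash

python3 -m creep '[{"rx":0,"ry":0,"rz":0,"dx":0,"dy":0,"dz":0.7,"fingers":-1},{"rx":0,"ry":0,"rz":0,"dx":0,"dy":0,"dz":1,"fingers":-1},{"rx":0,"ry":0,"rz":0,"dx":0,"dy":0,"dz":1,"fingers":0},{"rx":0,"ry":0,"rz":0,"dx":-0.445,"dy":-0.99,"dz":0,"fingers":0.7},{"rx":0,"ry":0,"rz":0,"dx":-0.445,"dy":-0.99,"dz":0,"fingers":0.7},{"rx":0,"ry":0,"rz":0,"dx":-0.445,"dy":-0.99,"dz":0,"fingers":0.7},{"rx":0,"ry":0,"rz":0,"dx":-0.445,"dy":-0.99,"dz":0,"fingers":0.7}]'
python3 - <<'E'
from h import *
p,d=camera("scene");C=cloud(cal("scene"),d);C[d==0]=9
m=np.zeros(d.shape,bool);m[200:245,320:352]=1;m&=(C[...,2]>.12)&(C[...,2]<.2);print(C[m].mean(0),C[m][:,2].max())
E
python3 -m creep '[{"rx":0,"ry":0,"rz":0,"dx":-0.445,"dy":-0.99,"dz":0,"fingers":0.7},{"rx":0,"ry":0,"rz":0,"dx":-0.445,"dy":-0.99,"dz":0,"fingers":0.7},{"rx":0,"ry":0,"rz":0,"dx":-0.445,"dy":-0.99,"dz":0,"fingers":0.7},{"rx":0,"ry":0,"rz":0,"dx":-0.445,"dy":-0.99,"dz":0,"fingers":0.7},{"rx":0,"ry":0,"rz":0,"dx":-0.445,"dy":-0.99,"dz":-0.3,"fingers":0.7},{"rx":0,"ry":0,"rz":0,"dx":-0.445,"dy":-0.99,"dz":-0.3,"fingers":0.7},{"rx":0,"ry":0,"rz":0,"dx":-0.445,"dy":-0.99,"dz":-0.3,"fingers":0.7},{"rx":0,"ry":0,"rz":0,"dx":-0.445,"dy":-0.99,"dz":-0.3,"fingers":0.7},{"rx":0,"ry":0,"rz":0,"dx":0,"dy":0,"dz":0,"fingers":0.7}]'
python3 - <<'E'
from h import *
k=cal("wrist");p,d=camera("wrist");save("w3",p)
C=cloud(k,d);C[d==0]=9;H=C[...,2];hsv=cv2.cvtColor(p,cv2.COLOR_RGB2HSV)
m=(H>.04)&(H<.052)&(np.hypot(C[...,0]-.487,C[...,1]+.276)<.08)
print(m.sum(),C[m].mean(0),cv2.minAreaRect(C[m][:,:2].astype(np.float32)))
m&=(hsv[...,0]>65)&(hsv[...,0]<95)&(hsv[...,1]>80);print("band",C[m].mean(0),m.sum())
v,u=np.nonzero(m);print(u.mean(),v.mean())
print(read_state()["ee_pos"])
E
```

```text
time: 5.08
ee_pos: [0.5732, -0.0759, 0.2093]
eef_rot: [-0.604, -0.367, 0.605, -0.367]
ft_force: [0.0, 0.2, -0.4]
width: 0.0426
[0.63217209 0.04348166 0.12489356] 0.12971008360635333
time: 6.25
ee_pos: [0.4651, -0.3147, 0.1724]
eef_rot: [-0.605, -0.366, 0.606, -0.365]
ft_force: [0.1, -0.1, 0.6]
width: 0.074
6180 [ 0.48711991 -0.27136434  0.04639651] ((0.4852719008922577, -0.2749198079109192), (0.1189856082201004, 0.036255210638046265), 62.06914520263672)
band [ 0.48550842 -0.27520018  0.04674415] 1454
317.8486932599725 143.59766162310868
[ 0.46644145 -0.31294188  0.17295008]
```

View pics/w3.png

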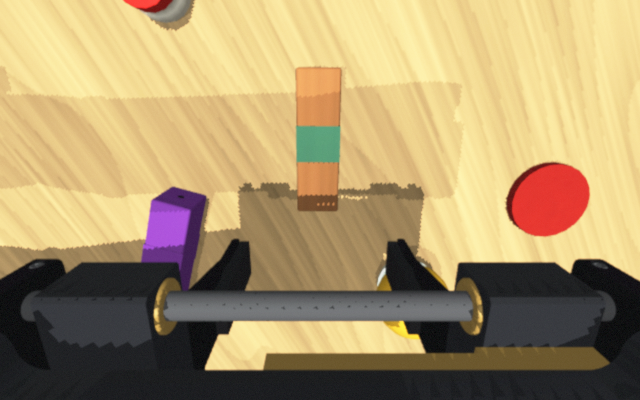

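The cap is back up: its top reads the same height as at the start. The bar is seen at (318,140), centred at (0.4855,-0.275) and aligned with the jaws. I'll go down and grip it.

```bash

python3 -m creep '[{"rx":0,"ry":0,"rz":0,"dx":0.31,"dy":0.62,"dz":0,"fingers":0.7},{"rx":0,"ry":0,"rz":0,"dx":0.3,"dy":0.61,"dz":0,"fingers":0.7},{"rx":0,"ry":0,"rz":0,"dx":0,"dy":0,"dz":-1,"fingers":0.7},{"rx":0,"ry":0,"rz":0,"dx":0,"dy":0,"dz":-1,"fingers":0.7},{"rx":0,"ry":0,"rz":0,"dx":0,"dy":0,"dz":-1,"fingers":0.7},{"rx":0,"ry":0,"rz":0,"dx":0,"dy":0,"dz":-1,"fingers":0.7},{"rx":0,"ry":0,"rz":0,"dx":0,"dy":0,"dz":-0.7,"fingers":0.7},{"rx":0,"ry":0,"rz":0,"dx":0,"dy":0,"dz":-0.42,"fingers":0.7},{"rx":0,"ry":0,"rz":0,"dx":0,"dy":0,"dz":0,"fingers":0.7}]'
python3 -m creep '[{"rx":0,"ry":0,"rz":0,"dx":0,"dy":0,"dz":0,"fingers":-1},{"rx":0,"ry":0,"rz":0,"dx":0,"dy":0,"dz":0,"fingers":-1},{"rx":0,"ry":0,"rz":0,"dx":0,"dy":0,"dz":0,"fingers":-1},{"rx":0,"ry":0,"rz":0,"dx":0,"dy":0,"dz":0,"fingers":-1}]' 45
python3 -m creep '[{"rx":0,"ry":0,"rz":0,"dx":0,"dy":0,"dz":1,"fingers":-1},{"rx":0,"ry":0,"rz":0,"dx":0,"dy":0,"dz":1,"fingers":-1},{"rx":0,"ry":0,"rz":0,"dx":0,"dy":0,"dz":1,"fingers":-1},{"rx":0,"ry":0,"rz":0,"dx":0,"dy":0,"dz":0.5,"fingers":-1},{"rx":0,"ry":0,"rz":0,"dx":0,"dy":0,"dz":0,"fingers":-1}]' 45
```

```text
time: 7.42
ee_pos: [0.4857, -0.2745, 0.0194]
eef_rot: [-0.604, -0.368, 0.604, -0.367]
ft_force: [0.4, -0.8, 0.7]
width: 0.0738
time: 7.92
ee_pos: [0.4858, -0.2754, 0.0199]
eef_rot: [0.604, 0.367, -0.604, 0.367]
ft_force: [0.1, -1.1, -1.0]
width: 0.0418
time: 8.55
ee_pos: [0.486, -0.2755, 0.1251]
eef_rot: [0.605, 0.367, -0.604, 0.367]
ft_force: [1.0, 0.6, -1.9]
width: 0.0354
```

The bar is held: width 35 mm, and the force fits its weight. Next I'll carry it over the bed, turning 16.5° on the way.

```bash

python3 -m creep '[{"rx":0,"ry":0,"rz":0.0035,"dx":0,"dy":0.98,"dz":0,"fingers":-1},{"rx":0,"ry":0,"rz":0.0035,"dx":0,"dy":0.98,"dz":0,"fingers":-1},{"rx":0,"ry":0,"rz":0.0035,"dx":0,"dy":0.98,"dz":0,"fingers":-1},{"rx":0,"ry":0,"rz":0.0035,"dx":0,"dy":0.98,"dz":0,"fingers":-1},{"rx":0,"ry":0,"rz":0.0035,"dx":0,"dy":0.98,"dz":0,"fingers":-1},{"rx":0,"ry":0,"rz":0.0035,"dx":0,"dy":0.98,"dz":0,"fingers":-1},{"rx":0,"ry":0,"rz":0.0035,"dx":0,"dy":0.98,"dz":0,"fingers":-1},{"rx":0,"ry":0,"rz":0.0035,"dx":0,"dy":0.98,"dz":0,"fingers":-1},{"rx":0,"ry":0,"rz":0.0035,"dx":0,"dy":0.98,"dz":0,"fingers":-1},{"rx":0,"ry":0,"rz":0.0035,"dx":0,"dy":0.98,"dz":0,"fingers":-1}]'
python3 -m creep '[{"rx":0,"ry":0,"rz":0.0035,"dx":0,"dy":0.98,"dz":0,"fingers":-1},{"rx":0,"ry":0,"rz":0.0035,"dx":0,"dy":0.98,"dz":0,"fingers":-1},{"rx":0,"ry":0,"rz":0.0035,"dx":0.07,"dy":0.9,"dz":0,"fingers":-1},{"rx":0,"ry":0,"rz":0,"dx":0,"dy":0,"dz":0,"fingers":-1}]'
cat > look.py <<'E'
from h import *
import sys
from scipy.spatial.transform import Rotation as R
s=read_state();M=R.from_quat(s["eef_rot"]).as_matrix();y=M[:,1]
print(s["time"],s["ee_pos"].round(4),"jaw",np.degrees(np.arctan2(y[1],y[0])).round(2),"tilt",M[:,0].round(3),s["ft_force"].round(1))
k=cal("wrist");p,d=camera("wrist");save(sys.argv[1],p)
C=cloud(k,d);C[d==0]=9;H=C[...,2];hsv=cv2.cvtColor(p,cv2.COLOR_RGB2HSV)
ax=np.array([.191,.982]);lt=np.array([.982,-.191]);A=C[...,:2]@ax;L=C[...,:2]@lt
near=(abs(C[...,0]-.5)<.09)&(abs(C[...,1]-.12)<.15)
red=near&((hsv[...,0]<8)|(hsv[...,0]>172))&(hsv[...,1]>140)&(H>.04)&(H<.095)
if red.sum(): print("disc along",np.percentile(A[red],[1,10,50]).round(4),"lat",np.percentile(L[red],[1,50,99]).round(4),H[red].max())
bed=near&(H>.015)&(H<.03)&(hsv[...,1]<90)
if bed.sum()>50: print("bed",cv2.minAreaRect(C[bed][:,:2].astype(np.float32)),bed.sum(),H[bed].mean())
z0=s["ee_pos"][2]
D=C[...,:2]-s["ee_pos"][:2]
bar=(abs(D@lt)<.03)&(abs(D@ax)<.075)&(abs(H-z0-.027)<.012)&(hsv[...,1]>70)
if bar.sum()>50:
    r=cv2.minAreaRect(C[bar][:,:2].astype(np.float32));print("bartop",r,H[bar].mean(),bar.sum(),"front along",np.percentile(A[bar],99.5),"lat",np.percentile(L[bar],[1,99]))
print("tcp along/lat",s["ee_pos"][:2]@ax,s["ee_pos"][:2]@lt)
E
python3 look.py w4
```

```text
time: 9.8
ee_pos: [0.4855, 0.0206, 0.1247]
eef_rot: [0.56, 0.431, -0.56, 0.432]
ft_force: [0.9, 0.6, -1.7]
width: 0.0359
time: 10.3
ee_pos: [0.4873, 0.1077, 0.1248]
eef_rot: [0.545, 0.451, -0.545, 0.45]
ft_force: [0.4, -0.5, -0.9]
width: 0.0357
10.3 [0.4873 0.1077 0.1248] jaw -10.82 tilt [ 0.     0.001 -1.   ] [ 0.4 -0.5 -0.9]
disc along [0.2793 0.2803 0.2848] lat [0.4237 0.4583 0.4928] 0.08516579134026502
bed ((0.5059890151023865, 0.20463666319847107), (0.09459343552589417, 0.1155494898557663), 79.17274475097656) 1358 0.02287923340243897
bartop ((0.48739588260650635, 0.10784389823675156), (0.023109404370188713, 0.05991349369287491), 79.20611572265625) 0.15311436088830324 289 front along 0.21044219548746257 lat [0.42809867 0.48769719]
tcp along/lat 0.19883823511112975 0.4579881497133949
```

View pics/w4.png

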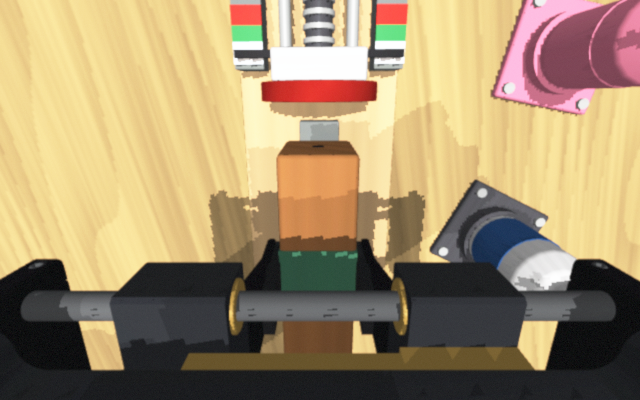

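The wrist view lines up: the bar's front end is at (318,150), the bed stub at (319,130) and the disc at (319,90). Lateral offset is under 1 mm and yaw is 79.2°. I'll lower it onto the bed.

```bash

python3 -m creep '[{"rx":0,"ry":0,"rz":0,"dx":0,"dy":0,"dz":-1,"fingers":-1},{"rx":0,"ry":0,"rz":0,"dx":0,"dy":0,"dz":-1,"fingers":-1},{"rx":0,"ry":0,"rz":0,"dx":0,"dy":0,"dz":-0.6,"fingers":-1},{"rx":0,"ry":0,"rz":0,"dx":0,"dy":0,"dz":0,"fingers":-1},{"rx":0,"ry":0,"rz":0,"dx":0,"dy":0,"dz":0,"fingers":-1}]'
python3 -m creep '[{"rx":0,"ry":0,"rz":0,"dx":0,"dy":0,"dz":-0.1,"fingers":-1},{"rx":0,"ry":0,"rz":0,"dx":0,"dy":0,"dz":-0.06,"fingers":-1},{"rx":0,"ry":0,"rz":0,"dx":0,"dy":0,"dz":0,"fingers":-1}]'
```

```text
time: 10.98
ee_pos: [0.4879, 0.1042, 0.0468]
eef_rot: [0.546, 0.449, -0.546, 0.449]
ft_force: [0.0, 1.6, 1.0]
width: 0.0357
time: 11.35
ee_pos: [0.4881, 0.1045, 0.0454]
eef_rot: [-0.546, -0.448, 0.546, -0.45]
ft_force: [-22.2, -4.3, 52.4]
width: 0.0357
```

The 52 N came higher than expected. I'll back off 4 mm and look.

```bash

python3 -m creep '[{"rx":0,"ry":0,"rz":0,"dx":0,"dy":0,"dz":0.16,"fingers":-1},{"rx":0,"ry":0,"rz":0,"dx":0,"dy":0,"dz":0,"fingers":-1}]'
python3 look.py w5
python3 - <<'E'
from h import *
p,d=camera("scene");save("s5",cv2.resize(p[120:260,260:420],(800,700))[:600])
E
```

```text
time: 11.6
ee_pos: [0.4881, 0.104, 0.0469]
eef_rot: [0.546, 0.449, -0.546, 0.449]
ft_force: [0.5, -0.2, -0.1]
width: 0.0359
11.6 [0.4881 0.104  0.0469] jaw -11.13 tilt [ 0.001 -0.    -1.   ] [ 0.5 -0.2 -0.1]
disc along [0.2791 0.2801 0.2848] lat [0.4248 0.4585 0.4921] 0.08502700296680378
bed ((0.5055912137031555, 0.2068347930908203), (0.08616790920495987, 0.08698876202106476), 35.81547164916992) 2161 0.023150258442252675
bartop ((0.49033987522125244, 0.11574648320674896), (0.09335682541131973, 0.05987360328435898), 77.78180694580078) 0.06970453110464214 13677 front along 0.2536022218341157 lat [0.43558706 0.48270241]
tcp along/lat 0.19537173190453191 0.4594053438559648
```

View pics/s5.png

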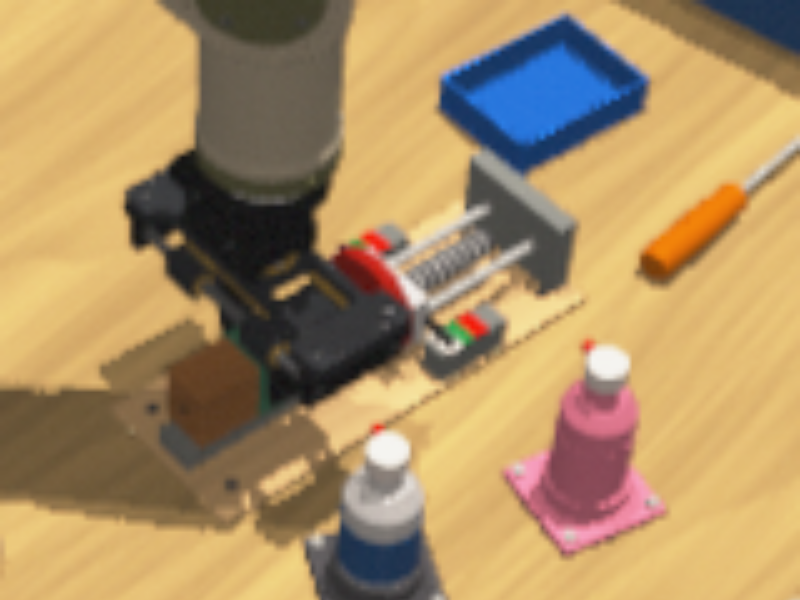

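View pics/w5.png

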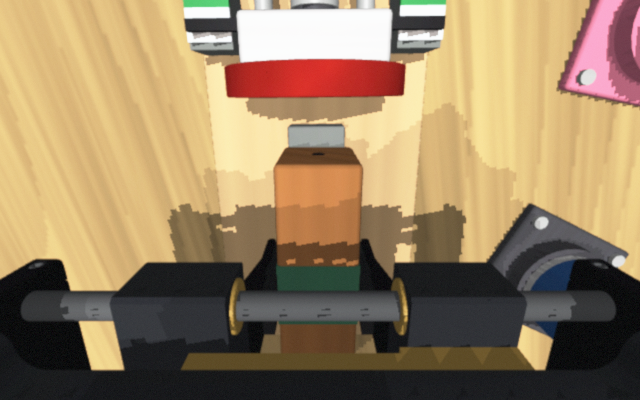

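The view shows the bar hanging just above the bed: its top reads 69.7 mm against 68 mm when seated. So it sits about 3 mm lower in the grip than planned, and the 52 N was the bar pressed on the bed. I'll lower it gently and creep towards the disc.

```bash

python3 -m creep '[{"rx":0,"ry":0,"rz":0,"dx":-0.03,"dy":0.01,"dz":-0.03,"fingers":-1},{"rx":0,"ry":0,"rz":0,"dx":0,"dy":0,"dz":-0.02,"fingers":-1},{"rx":0,"ry":0,"rz":0,"dx":0,"dy":0,"dz":0,"fingers":-1},{"rx":0,"ry":0,"rz":0,"dx":0,"dy":0,"dz":0,"fingers":-1}]'
python3 -m creep '[{"rx":0,"ry":0,"rz":0,"dx":0.038,"dy":0.196,"dz":0,"fingers":-1},{"rx":0,"ry":0,"rz":0,"dx":0.038,"dy":0.196,"dz":0,"fingers":-1},{"rx":0,"ry":0,"rz":0,"dx":0.038,"dy":0.196,"dz":0,"fingers":-1},{"rx":0,"ry":0,"rz":0,"dx":0,"dy":0,"dz":0,"fingers":-1},{"rx":0,"ry":0,"rz":0,"dx":0,"dy":0,"dz":0,"fingers":-1}]'
python3 - <<'E'
from h import *
s=read_state();print(s["ft_force"],s["ee_pos"][:2]@[.191,.982],s["ee_pos"][:2]@[.982,-.191])
E
```

```text
time: 12.2
ee_pos: [0.487, 0.1045, 0.0456]
eef_rot: [-0.546, -0.449, 0.546, -0.45]
ft_force: [-3.6, -1.9, 9.6]
width: 0.0356
time: 12.82
ee_pos: [0.4909, 0.1227, 0.0455]
eef_rot: [0.546, 0.449, -0.545, 0.45]
ft_force: [0.5, 0.6, 4.8]
width: 0.0356
[0.46865952 0.5905702  4.83595977] 0.21423219819216832 0.458638783158652
```

```bash

python3 -m creep '[{"rx":0,"ry":0,"rz":0,"dx":0.025,"dy":0.131,"dz":0.01,"fingers":-1},{"rx":0,"ry":0,"rz":0,"dx":0.025,"dy":0.131,"dz":0,"fingers":-1},{"rx":0,"ry":0,"rz":0,"dx":0.013,"dy":0.065,"dz":0,"fingers":-1},{"rx":0,"ry":0,"rz":0,"dx":0,"dy":0,"dz":0,"fingers":-1},{"rx":0,"ry":0,"rz":0,"dx":0,"dy":0,"dz":0,"fingers":-1}]'
python3 - <<'E'
from h import *
s=read_state();print(s["ft_force"],s["ee_pos"][:2]@[.191,.982],s["ee_pos"][:2]@[.982,-.191])
E
```

```text
time: 13.45
ee_pos: [0.4923, 0.1313, 0.0456]
eef_rot: [-0.546, -0.449, 0.546, -0.45]
ft_force: [0.1, -5.7, 7.0]
width: 0.0361
[ 0.06338319 -5.66416134  6.97060112] 0.22295936659399535 0.45840625924716155
```

```bash

python3 -m creep '[{"rx":0,"ry":0,"rz":0,"dx":0.019,"dy":0.098,"dz":0,"fingers":-1},{"rx":0,"ry":0,"rz":0,"dx":0.019,"dy":0.098,"dz":0,"fingers":-1},{"rx":0,"ry":0,"rz":0,"dx":0.013,"dy":0.065,"dz":0,"fingers":-1},{"rx":0,"ry":0,"rz":0,"dx":0,"dy":0,"dz":0,"fingers":-1},{"rx":0,"ry":0,"rz":0,"dx":0,"dy":0,"dz":0,"fingers":-1}]'
python3 look.py w6; python3 - <<'E'
import cv2;i=cv2.imread("pics/w6.png");cv2.imwrite("pics/w6c.png",cv2.resize(i[:300,140:500],(720,600)))
E
```

```text
time: 14.08
ee_pos: [0.4936, 0.1377, 0.0456]
eef_rot: [-0.545, -0.448, 0.547, -0.45]
ft_force: [-4.1, -9.5, 12.1]
width: 0.0359
14.075 [0.4936 0.1377 0.0456] jaw -11.16 tilt [-0.001 -0.004 -1.   ] [-4.1 -9.5 12.1]
disc along [0.288  0.2894 0.2952] lat [0.4245 0.4582 0.4922] 0.0852157277871276
bed ((0.5117250680923462, 0.23426559567451477), (0.055511411279439926, 0.11665559560060501), 79.40568542480469) 2242 0.02550292926134197
bartop ((0.49698758125305176, 0.1550920009613037), (0.10579884797334671, 0.059963539242744446), 79.016357421875) 0.07154604324434898 18613 front along 0.2999656242895498 lat [0.43034167 0.48617753]
tcp along/lat 0.22953063447130584 0.45839986036704633
```

View pics/w6c.png

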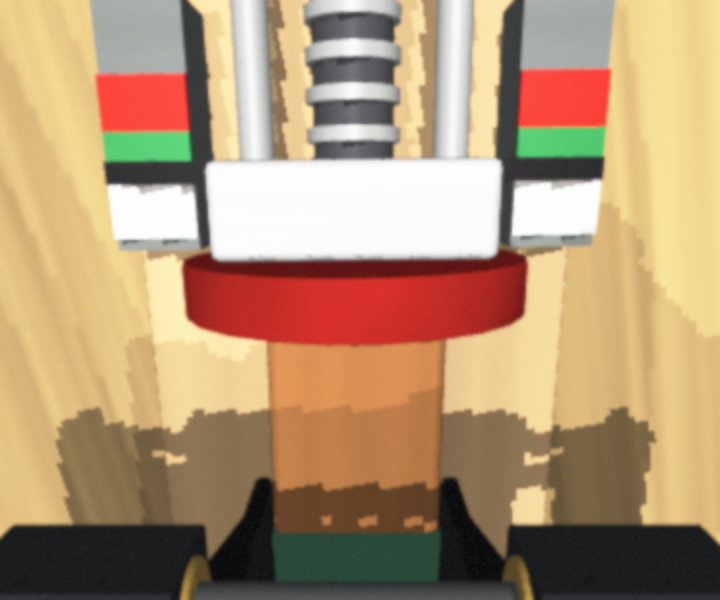

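The crop shows the black pointer at (148,172) on the edge of the green, and the disc face has moved 9 mm. The bar is centred on the disc at (357,340). I'll push about 4 mm further and ease off the downward pressure slightly.

```bash

python3 -m creep '[{"rx":0,"ry":0,"rz":0,"dx":0.013,"dy":0.065,"dz":0.012,"fingers":-1},{"rx":0,"ry":0,"rz":0,"dx":0.013,"dy":0.065,"dz":0,"fingers":-1},{"rx":0,"ry":0,"rz":0,"dx":0,"dy":0,"dz":0,"fingers":-1},{"rx":0,"ry":0,"rz":0,"dx":0,"dy":0,"dz":0,"fingers":-1},{"rx":0,"ry":0,"rz":0,"dx":0,"dy":0,"dz":0,"fingers":-1},{"rx":0,"ry":0,"rz":0,"dx":0,"dy":0,"dz":0,"fingers":-1},{"rx":0,"ry":0,"rz":0,"dx":0,"dy":0,"dz":0,"fingers":-1},{"rx":0,"ry":0,"rz":0,"dx":0,"dy":0,"dz":0,"fingers":-1},{"rx":0,"ry":0,"rz":0,"dx":0,"dy":0,"dz":0,"fingers":-1},{"rx":0,"ry":0,"rz":0,"dx":0,"dy":0,"dz":0,"fingers":-1}]'
python3 look.py w7; python3 - <<'E'
import cv2;i=cv2.imread("pics/w7.png");cv2.imwrite("pics/w7c.png",cv2.resize(i[:300,140:500],(720,600)))
E
```

```text
time: 15.38
ee_pos: [0.4942, 0.1413, 0.0456]
eef_rot: [-0.545, -0.448, 0.548, -0.45]
ft_force: [-3.5, -11.2, 8.5]
width: 0.0355
15.375 [0.4942 0.1413 0.0456] jaw -11.17 tilt [-0.002 -0.004 -1.   ] [ -3.5 -11.2   8.5]
disc along [0.2916 0.2931 0.2988] lat [0.4243 0.4582 0.4922] 0.0850927779141441
bed ((0.5119264125823975, 0.2347327172756195), (0.0561579167842865, 0.11701467633247375), 79.35572052001953) 2314 0.02591142097613044
bartop ((0.497605562210083, 0.1587100327014923), (0.10565957427024841, 0.05994327738881111), 79.04527282714844) 0.0715463600911083 18679 front along 0.303594519313038 lat [0.43035064 0.48616978]
tcp along/lat 0.23315814202773238 0.4582821106022534
```

View pics/w7c.png

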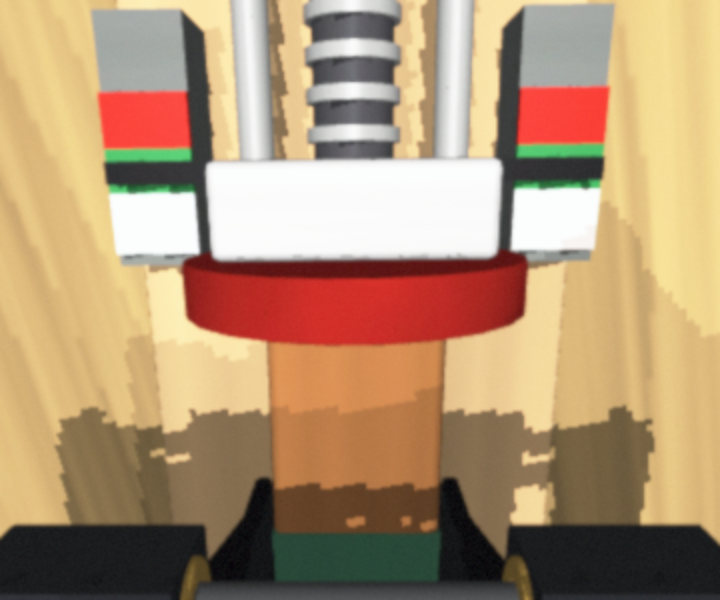

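The pointer is now in the green on both scales, at (148,172) and (555,170), with about 12.6 mm of travel. I'll hold for another second, check the bar's height, tilt and steadiness, and then hand in.

```bash

python3 -m creep '[{"rx":0,"ry":0,"rz":0,"dx":0,"dy":0,"dz":0,"fingers":-1},{"rx":0,"ry":0,"rz":0,"dx":0,"dy":0,"dz":0,"fingers":-1},{"rx":0,"ry":0,"rz":0,"dx":0,"dy":0,"dz":0,"fingers":-1},{"rx":0,"ry":0,"rz":0,"dx":0,"dy":0,"dz":0,"fingers":-1},{"rx":0,"ry":0,"rz":0,"dx":0,"dy":0,"dz":0,"fingers":-1},{"rx":0,"ry":0,"rz":0,"dx":0,"dy":0,"dz":0,"fingers":-1},{"rx":0,"ry":0,"rz":0,"dx":0,"dy":0,"dz":0,"fingers":-1},{"rx":0,"ry":0,"rz":0,"dx":0,"dy":0,"dz":0,"fingers":-1}]'
python3 - <<'E'
from h import *
k=cal("wrist");p,d=camera("wrist");C=cloud(k,d);C[d==0]=9;H=C[...,2]
A=C[...,:2]@[.191,.982];L=C[...,:2]@[.982,-.191]
m=(A>.243)&(A<.288)&(abs(L-.458)<.025)&(H>.055)&(H<.08);m[:, :]&=True
print("top H",H[m].mean(),m.sum(),"fit",np.linalg.lstsq(np.c_[A[m]-.26,L[m]-.458,np.ones(m.sum())],H[m],rcond=None)[0],"lat",np.percentile(L[m],[2,98]))
m=(abs(A-.29)<.006)&(abs(L-.458)<.05)&(H>.055);print("face",np.percentile(A[m&(abs(L-.458)>.025)],[2,10]))
p,d=camera("scene");C=cloud(cal("scene"),d);C[d==0]=9
m=np.zeros(d.shape,bool);m[200:245,320:352]=1;m&=(C[...,2]>.12)&(C[...,2]<.16);print("cap",C[m].mean(0))
E
```

```text
time: 16.42
ee_pos: [0.4942, 0.1413, 0.0456]
eef_rot: [-0.545, -0.448, 0.548, -0.45]
ft_force: [-3.5, -11.6, 9.1]
width: 0.0357
top H 0.06836932924855749 8953 fit [-0.00422882  0.00107976  0.06839211] lat [0.43562868 0.47757587]
face [0.29159829 0.29214881]
cap [0.63167737 0.04388042 0.12510484]
```

```bash
python3 -c "from bench import *; print(close_job())"
```

```text
the job is handed in; nothing more can be done
None
```

I pressed the nozzle cap right down and let it spring back. I then gripped the green-banded bar, laid it on the bed and pushed it against the disc. The job was handed in at about 16.5 s with the arm still holding that push; no verdict was reported.

**Last checks that agreed:**
- **Pointer:** it was in the green on both scales. The disc face had moved about 12.6 mm, which should take about 7.8 N, and the arm pose stayed steady for over 1 s.
- **Bar on the bed:** its top read 68.4 mm (68 expected). It was level to about 0.004 rad, within about 2 mm of the disc centre sideways, and its yaw was within about 0.01 rad.
- **Cap:** it reads the same height as at the start, so it is up.
- **Other things on the table:** I never went near them, but I did not re-measure their positions.

**What went wrong or disagreed:**
- **Refused call:** my first move was refused because some keys were missing; nothing moved.
- **Bar lower in the grip:** I lifted before the fingers had fully closed, so the bar sat about 3 mm low. On the first lowering the wrist briefly read 52 N up and 22 N sideways, which I put down to the bar pressing on the bed. I backed off and set it down again at about 10 N.
- **Push force:** the wrist reads about 12 N along the push. I put the excess over 7.8 N down to friction on the bed.

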